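# Tip a power module onto its test jig and push it home

### The job

The slotted steel module stands on its long side at the open end of the grey test jig. Push it over with the fingers so that it lies flat on the jig with its slots upward, and then push it along between the two guides until it is fully home against both stop posts. Do not grasp or lift the module, do not let it fall on its slotted face or off the jig, and leave the other things on the bench where they are.

Things in the scene. Friction and masses are not known exactly. Their poses are not given: they have to be found in the camera images.
- test_jig: Fixed test jig: light grey plate 210 x 160 mm, its top (the bed) 10 mm above the bench, guides and stops at one end. Origin: middle of the plate at bench level; x along the 210 mm, from the open end (x = -105 mm) to the stop end, y across, z up. The bed is bare from x = -105 to 14 mm.
- jig_stop (a point): On the bed midway between the two stop posts, in the plane of their inner faces (jig x = 80 mm, z = 10 mm); axes as the jig's. The aluminium posts are 30 mm high and stand at y = +-44 to +-58 mm; between them, 10 mm farther back, is a black contact strip 34 mm high with brass pins.
- jig_apron (a point): On the jig's bed in the middle of its open end, jig x = -72 mm, z = 10 mm, near the place where the module stands at the start; axes as the jig's.
- module: Loose grey steel case 60 x 110 x 38 mm, 0.2 to 0.35 kg: cooling slots in one 60 x 110 mm face, green terminals standing 6 mm out of one long narrow side (they pass between the stop posts). Axes: z out of the slotted face, y along the 110 mm, terminals at -x. Origin on the face away from the slots (underside); the case reaches x -27 to 33, y -55 to 55, z 0 to 38 mm.
- module_mid (a point): Centre of the module's case, axes as the module's. At the start the module stands on its plain long side, 60 mm high, terminals up, slots toward the jig's open end. Pushed near the top of the slotted face toward the stops it tips on its lower far edge, balances at about 32 degrees, then falls by itself on its underside: 38 mm high, terminals toward the stops, about 70 mm short of them.
- module_nose (a point): On the module: the middle of the lower edge of the case's terminal side when it lies on its underside (module x = -27 mm, z = 0). Fully home this point is at jig_stop.
- module_heel (a point): On the module: the centre of the plain long side away from the terminals (module x = 33 mm, z = 19 mm), the face to push on when it lies; axes as the module's.
- jar: Bystander: small round jar, amber with a cream lid, 38 mm wide, 30 mm high, standing beside the jig on its +y side. Origin: centre of its underside.
- rx: Bystander: small green circuit board 27 x 26 x 10 mm, beside the jig on its +y side near the stops. Origin: centre of its underside.
- esc: Bystander: stack of two black circuit boards 38 x 37 x 20 mm, beside the jig on its -y side. Origin: centre of its underside.
- motor: Bystander: small black motor with three wires, 27 x 72 x 32 mm, on the bench left of the jig. Origin: centre of its underside.
- lipo: Bystander: blue battery pack with a yellow plug, 31 x 103 x 22 mm, on the bench right of the jig. Origin: centre of its underside.
- jig_mouth (a point): Middle of the guides' mouth on the bed (jig x = 14 mm, z = 10 mm), axes as the jig's. The two aluminium guide bars, 12 mm high, start here about 136 mm apart, narrow to 118 mm at jig x = 50 mm and run on parallel to the stops.

How it is judged (in metres and radians):
On the way, in this order (a step that is already met when the one before it is completed fails the run):
1. the module lies flat on the bed on its underside, slots up, its nose still more than 25 mm short of the stops (angle between module's own z axis and vertical below 0.1 rad and x of module_nose in the frame of jig_stop below -0.025 m and z of module_nose in the frame of jig_stop below 0.006 m), for 0.2 s.
2. the module has been pushed home against the stops (angle between module's own z axis and vertical below 0.1 rad and x of module_nose in the frame of jig_stop above -0.004 m), for 0.2 s.
At the end, for the whole second after the job is handed in: The module lies flat on the jig's bed (tilt under 0.06 rad, within 4 mm of the bed), slots up, between the guides (within 7 mm of the middle and 0.05 rad of the jig's line), terminals toward the stops, the nose within 4 mm of the stop plane, at rest (x of module_nose in the frame of jig_stop above -0.004 m and z of module_nose in the frame of jig_stop below 0.004 m and y of module_nose in the frame of jig_stop between -0.007 and 0.007 m and angle between the x axis of module and the x axis of test_jig, either way round below 0.05 rad and angle between module's own z axis and vertical below 0.06 rad and linear speed of module below 0.01 m/s); the robot touches nothing.
It fails at once if the module was lifted (its centre more than 62 mm above the bench; tipping raises it to 46 mm) (height (world z) of module_mid above 0.062 m).
It fails at once if the module fell on its slotted face (angle between module's own z axis and vertical above 2.3 rad).
It fails at once if the module fell off the jig's bed (height (world z) of module_mid below 0.022 m).
It fails at once if another thing was shifted or lifted by more than 25 mm (distance of any of jar, rx, esc, motor, lipo from where it was at the start of the episode above 0.025 m).
It also fails if it takes over 35 s, if anything falls off the work surface, if the arm or the gripper's body presses on something with over 40 N, if the wrist force passes 120 N, or if a joint passes its speed limit or range.

### The arm

A 7-joint arm with a two-finger parallel gripper is mounted at the origin on a cart in front of the work surface, level with it; the furniture and walls round the work are solid. World frame = base frame: x ahead of the robot, y to its left, z up, the work surface at z = 0. Lengths are in mm, angles in rad, forces in N, time in s.
With the tool pointing down it reaches from about 425 to 925 mm from the base axis. Payload 6.8 kg.
Tool frame: the origin (TCP) lies at the very end of the fingers, on their centre line; the grasp point (between the pads) lies 19 mm behind it; z points along the fingers, y is the line along which they close (so a half turn about z gives the same grasp; the last joint's range is limited). The gripper opens to 88 mm and grips with 3 to 60 N. Pads are 20 mm wide; open, the fingers measure 115 mm over their backs; the gripper's body (75 mm by 178 mm) begins 61 mm behind the grasp point.
Start: joints at [-1.404, 0.477, 0.022, 1.555, -0.011, 1.109, -0.083], TCP at [183.16, 649.692, 222.664] pointing down, gripper open.
Joint ranges: [-2.96, 2.96], [-0.34, 2.1], [-1.41, 1.46], [0.24, 2.44], [-1.37, 4.51], [0.17, 1.92], [-2.96, 2.96]. Speed limits (rad/s): [2.39, 2.39, 3.14, 3.14, 3.14, 3.14, 3.14].

### API

Orientations are given as a 3x3 rotation matrix whose columns are the frame's x, y, z axes.
In Python, from station import manip gives the robot as it stands.
- The arm moves only by the shell command python3 steer.py FILE [FORCE], which reads ROWS from the file FILE. ROWS is a JSON object whose key "ticks" holds a list of rows, 1 to 10 of them, each of 5 numbers: the finger opening in mm, then dx, dy, dz in mm, then a turn about the tool's z in rad; each row is the pose to reach, as a shift and turn from the pose commanded when the command began, along the tool's axes at that moment; what a row does not reach only later rows make up. A row lasts 1/12 s, in which the tool goes at most 41.7 mm and 0.125 rad, less where a joint would pass 70% of its speed; a pose out of reach is approached as far as the arm can. The fingers move at their own pace and stop on an object; FORCE is the grip in N (left out, the last holds). Time passes only in rows, so rows that do not move let the fingers close. It prints the time, the measured TCP pose, the force, the opening and the grip force at its end. Input that does not fit is refused with a message, and nothing moves.
- manip.get_obs(): the state, without advancing time (a new reading comes with each control period).
- manip.grab_frame(name): name is "scene" or "top"; returns the picture (480x640x3 uint8, blue, green, red); there is no depth.
- manip.get_calibration(name): a dict with "fx", "fy", "cx", "cy" (pixels), "rvec" (rotation vector, rad) and "tvec" (3), from world to camera coordinates, as OpenCV has them. Camera axes: x right, y down, z forward; pixel columns grow to the right and rows downward; lengths in mm; the calibration is good to about 2 mm. A picture is of the moment at which its call begins. get_calibration takes no time and is no camera call.
- manip.job_done(): hands the job in; it is judged then, once.
The state is a dict: "time": time; "joint_positions": joint angles; "qvel": joint speeds; "joint_efforts": joint torques, N m; "position": TCP position; "tcp_rot": TCP orientation; "wrist_force": force on the tool from outside, world axes, zero at the start; "moment": the same for the moment, N m; "finger_gap": finger opening in mm; "finger_force": force on a finger pad.
Only numpy, scipy, OpenCV 4.12 (cv2) and the standard library are available. Lean on these libraries where they do the work, as an engineer would, in place of code of your own. Each camera call takes 0.05 s, during which the arm holds its last target. There are 200 camera calls.

## Working session

There is one attempt and no reset: what is moved stays moved. The work goes in short steps, Python scripts to look and compute and a shell command to move; the robot and the scene stay as the last step left them, time stands still between calls to the robot, and variables do not carry over. Pictures are saved under pics/ and viewed, at most 10 in all, crops included, and the job is handed in when it is done.

```bash
mkdir -p pics; ls
python3 - <<'E'
from station import manip
import cv2
for n in("scene","top"):
    cv2.imwrite(f"pics/{n}0.png",manip.grab_frame(n)); print(manip.get_calibration(n))
o=manip.get_obs(); print(o["time"],o["position"],o["tcp_rot"],o["finger_gap"],o["wrist_force"])
E
```

```text
pics
station.py
steer.py
{'fx': 493.77418678343236, 'fy': 493.77418678343236, 'cx': 319.4387872838905, 'cy': 239.84488060100387, 'rvec': array([ 2.05526128, -0.94886869,  0.48972629]), 'tvec': array([-477.87572935,  207.95252123,  746.35653525])}
{'fx': 522.0837011651709, 'fy': 522.0837011651709, 'cx': 334.3789627869884, 'cy': 240.6212176409378, 'rvec': array([ 2.20309944, -2.14959832,  0.1011422 ]), 'tvec': array([-242.14477818,  490.8850742 , 1027.89853618])}
0.1 [183.03080942 649.12297643 221.77373594] [[-9.62496305e-01  2.71294584e-01 -3.33731722e-04]
 [ 2.71294757e-01  9.62494859e-01 -1.67371747e-03]
 [-1.32855418e-04 -1.70148655e-03 -9.99998544e-01]] 87.66159248239082 [ 0.24482783  0.45504006 -0.32988905]
```

View pics/top0.png

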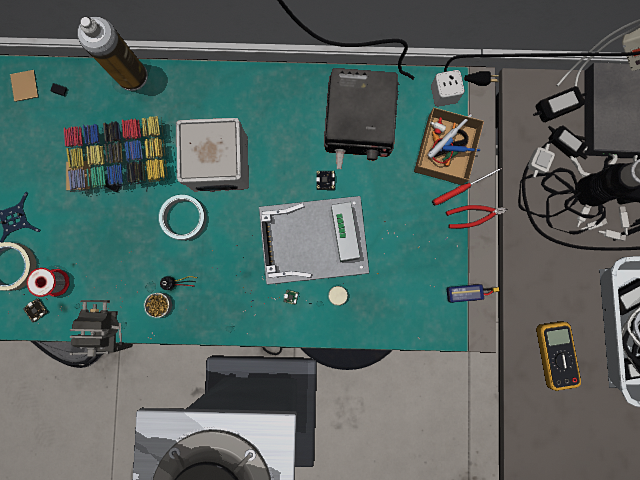

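View pics/scene0.png

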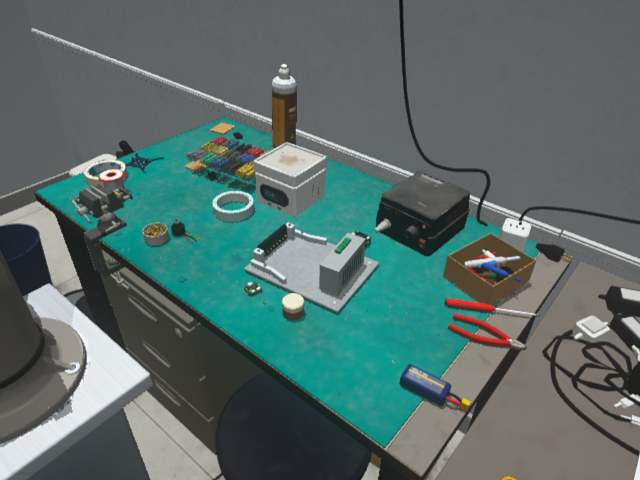

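The top view shows the jig at about (262–368, 198–283), stops at its left end, and the module standing at about (346,232) with its terminals up. The jar is at (339,296), rx at (291,297), and esc at (326,180). I'll zoom in on both views.

```bash
python3 - <<'E'
import cv2, numpy as np
a=cv2.imread("pics/top0.png")[160:310,250:380]; b=cv2.imread("pics/scene0.png")[210:330,235:395]
cv2.imwrite("pics/c1.png",cv2.resize(a,None,fx=4,fy=4,interpolation=cv2.INTER_CUBIC))
cv2.imwrite("pics/c2.png",cv2.resize(b,None,fx=5,fy=5,interpolation=cv2.INTER_CUBIC))
E
cat > h.py <<'E'
import numpy as np,cv2
from station import manip
def cam(n):
    c=manip.get_calibration(n);K=np.array([[c["fx"],0,c["cx"]],[0,c["fy"],c["cy"]],[0,0,1.]])
    return K,np.array(c["rvec"]),np.array(c["tvec"])
def ray(n,u,v,z):
    K,r,t=cam(n);R=cv2.Rodrigues(r)[0];d=R.T@np.linalg.inv(K)@[u,v,1];o=-R.T@t
    return o+d*(z-o[2])/d[2]
def proj(n,P):
    K,r,t=cam(n);return cv2.projectPoints(np.array(P,float),r,t,K,None)[0][:,0]
E
```

```text
(no output)
```

View pics/c1.png

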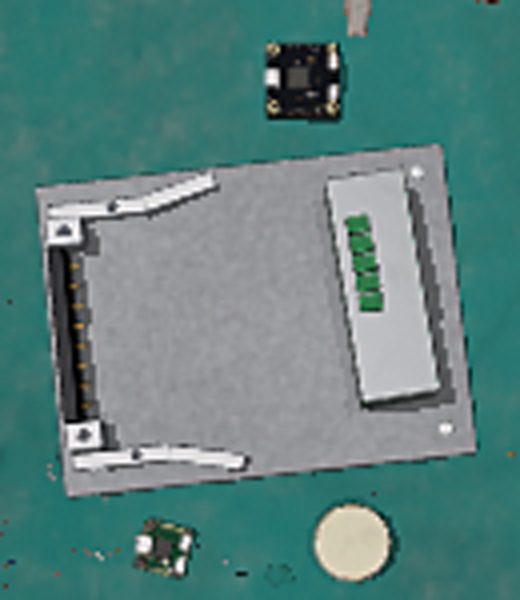

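View pics/c2.png

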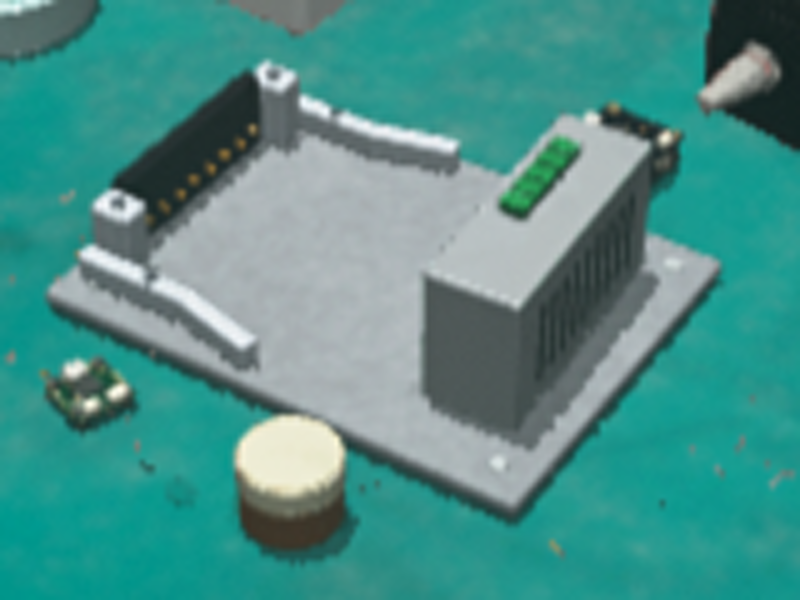

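```bash
cat >> h.py <<'E'
def fitrect(n,px,local,z):
    W=np.array([ray(n,u,v,z) for u,v in px])[:,:2];L=np.array(local,float)
    z1=W[:,0]+1j*W[:,1];l=L[:,0]+1j*L[:,1]
    lc=l-l.mean();a=(np.conj(lc)*(z1-z1.mean())).sum()/(abs(lc)**2).sum()
    th=np.angle(a);c=z1.mean()-np.exp(1j*th)*l.mean()
    return np.array([c.real,c.imag]),th,abs(a),abs(z1-c-np.exp(1j*th)*l)
E
python3 - <<'E'
from h import *
def px(P,s,ox,oy): P=np.array(P,float); return (P+.5)/s-.5+[ox,oy]
J=px([(38,187),(441,145),(476,453),(68,496)],4,250,160)
c,th,s,e=fitrect("top",J,[(105,-80),(-105,-80),(-105,80),(105,80)],10); print("jig top",c,th,s,e)
J2=px([(48,292),(720,265),(515,514)],5,235,210)
r=fitrect("scene",J2,[(105,80),(-105,-80),(-105,80)],10); print("jig scene",*r)
M=px([(328,183),(405,169),(439,390),(362,403)],4,250,160)
m=fitrect("top",M,[(19,-55),(-19,-55),(-19,55),(19,55)],70);print("mod top",*m)
M2=px([(424,274),(519,305),(650,148),(570,115)],5,235,210)
m2=fitrect("scene",M2,[(19,55),(-19,55),(-19,-55),(19,-55)],70);print("mod scene",*m2)
R=np.array([[np.cos(th),-np.sin(th)],[np.sin(th),np.cos(th)]])
for q in(m,m2): print("mod in jig",R.T@(q[0]-c),q[1]-th)
for n,p,z in(("jar",(353,541),30),("rx",(165,548),8),("esc",(303,82),18)):
    print(n,R.T@(ray("top",*px([p],4,250,160)[0],z)[:2]-c))
E
```

```text
jig top [ 499.22812875 -187.66435733] 1.7015034987681907 0.9893079043972516 [1.23675282 1.54542894 1.27688302 1.66230299]
jig scene [ 496.19292857 -188.76824616] 1.6975824205117238 0.9890773947697181 [2.25796092 2.54874364 0.89026293]
mod top [ 511.40544643 -250.84229417] 1.748134473056853 0.9818416329769782 [1.62336414 0.50187132 1.39669996 0.79487796]
mod scene [ 509.26381949 -251.15860843] 1.7448295751880982 0.9679730428205192 [0.9876618  2.93273085 3.43542897 1.39074237]
mod in jig [-64.22616182  -3.83912853] 0.046630974288662363
mod in jig [-64.26064829  -1.67454281] 0.04332607641990749
jar [-36.99203044 116.64756051]
rx [ 57.59210776 110.38328332]
esc [ -36.58704377 -117.67178476]
```

Both views agree: jig centre about (498,-188), yaw 1.70, with the module at jig (-64,-3) turned +0.045. Next I'll work out the path, keeping its radius above 425 mm.

```bash
cat >> h.py <<'E'
C=np.array([498,-188.]);TH=1.70
def j2w(x,y): c,s=np.cos(TH),np.sin(TH);return C+[c*x-s*y,s*x+c*y]
def w2j(p): c,s=np.cos(TH),np.sin(TH);d=np.array(p)[:2]-C;return np.array([c*d[0]+s*d[1],-s*d[0]+c*d[1]])
def st():
    o=manip.get_obs();R=np.array(o["tcp_rot"]);p=np.array(o["position"])
    print("t",round(o["time"],2),"world",p.round(1),"jig",w2j(p).round(1),"rel yaw of tool y vs jig -y",round(np.arctan2(R[1,1],R[0,1])-(TH-np.pi/2),3),"F",np.round(o["wrist_force"],1),"gap",round(o["finger_gap"],1))
    return p,R
def go(x,y,z,rel=0):
    "tool-axis shift to jig x,y, world z, yaw rel to jig"
    p,R=st();w=np.append(j2w(x,y),z)
    a=(np.arctan2(R[1,1],R[0,1])-(TH-np.pi/2)-rel+np.pi)%(2*np.pi)-np.pi
    print("d",(R.T@(w-p)).round(1),"turn",round(a,3))
E
python3 - <<'E'
from h import *
p,R=st()
for w in ((400,480,222),(540,200,222),(560,-100,222)): print((R.T@(np.array(w)-p)).round())
print(j2w(-118,-3)); go(-118,-3,150,.045)
E
```

```text
t 0.1 world [183.  649.1 221.8] jig [870.7 204.5] rel yaw of tool y vs jig -y 1.167 F [ 0.2  0.5 -0.3] gap 87.7
[-255. -104.   -0.]
[-465. -335.    0.]
[-566. -619.    1.]
[ 516.17864476 -304.62991415]
t 0.1 world [183.  649.1 221.8] jig [870.7 204.5] rel yaw of tool y vs jig -y 1.167 F [ 0.2  0.5 -0.3] gap 87.7
d [-579.4 -827.5   73.3] turn 1.122
```

```bash
echo '{"ticks":[[50,-255,-104,0,0.5],[50,-255,-104,0,0.5],[50,-255,-104,0,0.5],[50,-255,-104,0,0.5],[50,-255,-104,0,0.5],[50,-255,-104,0,0.5],[50,-255,-104,0,0.5],[50,-400,-260,0,0.5],[50,-400,-260,0,0.5],[50,-400,-260,0,0.5]]}' > mv.in && python3 steer.py mv.in
python3 - <<'E'
from h import *
p,R=st()
print((R.T@(np.array((570,20,222))-p)).round())
go(-118,-3,150,.045)
E
```

```text
time: 0.93
position: [457.8, 367.4, 222.2]
tcp_rot: [[-0.715, 0.699, -0.001], [0.699, 0.715, -0.001], [-0.0, -0.001, -1.0]]
wrist_force: [0.4, 0.5, -0.2]
finger_gap: 49.9
finger_force: 0.0
t 0.93 world [457.8 367.4 222.2] jig [555.9 -31.7] rel yaw of tool y vs jig -y 0.667 F [ 0.4  0.5 -0.2] gap 49.9
[-323. -170.    0.]
t 0.93 world [457.8 367.4 222.2] jig [555.9 -31.7] rel yaw of tool y vs jig -y 0.667 F [ 0.4  0.5 -0.2] gap 49.9
d [-511.6 -439.5   72.5] turn 0.622
```

```bash
echo '{"ticks":[[50,-323,-170,0,0.62],[50,-323,-170,0,0.62],[50,-323,-170,0,0.62],[50,-323,-170,0,0.62],[50,-323,-170,0,0.62],[50,-323,-170,0,0.62],[50,-323,-170,0,0.62],[50,-323,-170,0,0.62],[50,-323,-170,0,0.62],[50,-323,-170,0,0.62]]}' > mv.in && python3 steer.py mv.in
python3 - <<'E'
from h import *
go(-118,-3,150,.045)
E
```

```text
time: 1.77
position: [570.2, 13.2, 223.0]
tcp_rot: [[-0.165, 0.986, 0.001], [0.986, 0.165, -0.004], [-0.004, 0.001, -1.0]]
wrist_force: [0.3, -1.4, 0.5]
finger_gap: 49.9
finger_force: 0.0
t 1.77 world [570.2  13.2 223. ] jig [190.2 -97.6] rel yaw of tool y vs jig -y 0.036 F [ 0.3 -1.4  0.5] gap 49.9
d [-304.3 -105.7   74. ] turn -0.009
```

```bash
echo '{"ticks":[[50,-304,-106,0,0],[50,-304,-106,0,0],[50,-304,-106,0,0],[50,-304,-106,0,0],[50,-304,-106,0,0],[50,-304,-106,0,0],[50,-304,-106,0,0],[50,-304,-106,0,0],[50,-304,-106,74,0],[50,-304,-106,74,0]]}' > mv.in && python3 steer.py mv.in
python3 - <<'E'
from h import *
go(-118,-3,62,.045)
E
```

```text
time: 2.6
position: [518.0, -298.8, 148.4]
tcp_rot: [[-0.171, 0.985, 0.003], [0.985, 0.171, -0.002], [-0.002, 0.002, -1.0]]
wrist_force: [0.8, 1.0, -1.3]
finger_gap: 50.0
finger_force: 0.0
t 2.6 world [ 518.  -298.8  148.4] jig [-112.5   -5.5] rel yaw of tool y vs jig -y 0.043 F [ 0.8  1.  -1.3] gap 50.0
d [-5.2 -2.9 86.4] turn -0.002
```

```bash
echo '{"ticks":[[50,-5,-3,40,0],[50,-5,-3,80,0],[50,-5,-3,86,0],[50,-5,-3,86,0]]}' > mv.in && python3 steer.py mv.in
python3 - <<'E'
from h import *
import cv2
st()
f=manip.grab_frame("scene")[170:330,215:415]; cv2.imwrite("pics/d1.png",cv2.resize(f,None,fx=4,fy=3.75,interpolation=cv2.INTER_CUBIC))
E
```

```text
time: 2.93
position: [514.3, -300.0, 60.3]
tcp_rot: [[-0.175, 0.984, -0.005], [0.984, 0.175, 0.003], [0.003, -0.005, -1.0]]
wrist_force: [-0.5, 0.6, 0.6]
finger_gap: 50.2
finger_force: 0.0
t 2.93 world [ 514.3 -300.    60.3] jig [-113.2   -1.8] rel yaw of tool y vs jig -y 0.047 F [-0.5  0.6  0.6] gap 50.2
```

View pics/d1.png

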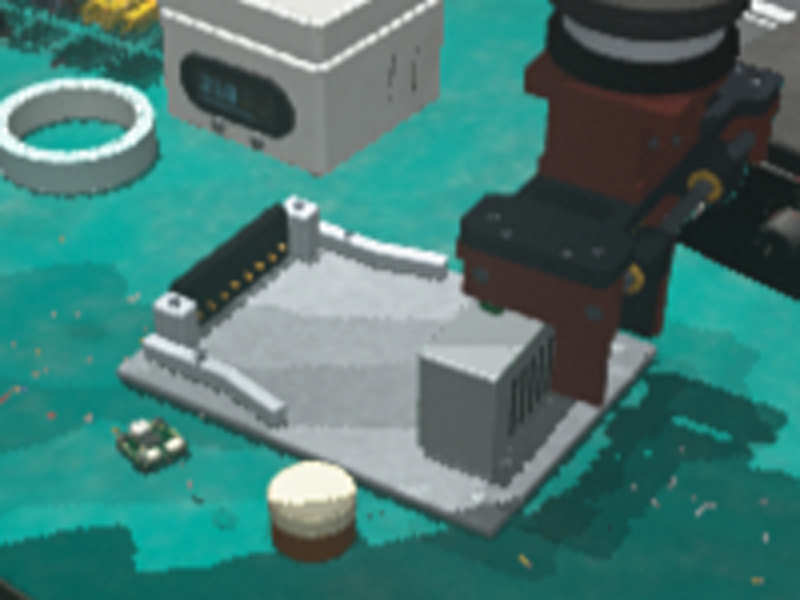

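The fingers are just behind the slotted face, near its top, at crop (590,390). The jar, rx and guides are all clear, so I'll push slowly.

```bash
echo '{"ticks":[[50,8,0,0,0],[50,13,0,0,0],[50,16,0,0,0],[50,19,0,0,0],[50,22,0,0,0],[50,25,0,0,0],[50,28,0,0,0],[50,31,0,0,0],[50,34,0,0,0],[50,34,0,0,0]]}' > mv.in && python3 steer.py mv.in
python3 - <<'E'
from h import *
import cv2
st()
f=np.hstack([manip.grab_frame(n)[170:330,225:385] for n in("scene","top")]); cv2.imwrite("pics/d2.png",cv2.resize(f,None,fx=2.5,fy=2.5,interpolation=cv2.INTER_CUBIC))
E
```

```text
time: 3.82
position: [510.0, -267.3, 62.5]
tcp_rot: [[-0.175, 0.984, -0.0], [0.984, 0.175, 0.001], [0.001, -0.0, -1.0]]
wrist_force: [0.4, -1.7, 0.4]
finger_gap: 50.0
finger_force: 0.5
t 3.82 world [ 510.  -267.3   62.5] jig [-80.2  -1.7] rel yaw of tool y vs jig -y 0.047 F [ 0.4 -1.7  0.4] gap 50.0
```

View pics/d2.png

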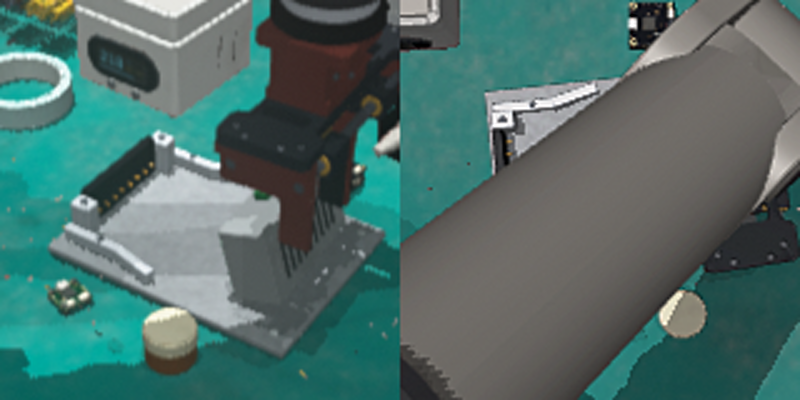

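The module is tipping forward: its near face leans at left-panel (235,260). I'll keep going past the balance point.

```bash
echo '{"ticks":[[50,3,0,0,0],[50,6,0,0,0],[50,9,0,0,0],[50,12,0,0,0],[50,15,0,0,0],[50,17,0,0,0],[50,19,0,0,0],[50,21,0,0,0],[50,21,0,0,0],[50,21,0,0,0]]}' > mv.in && python3 steer.py mv.in
python3 - <<'E'
from h import *
import cv2
st()
f=manip.grab_frame("scene")[170:330,215:415]; cv2.imwrite("pics/d3.png",cv2.resize(f,None,fx=4,fy=3.75,interpolation=cv2.INTER_CUBIC))
E
```

```text
time: 4.75
position: [506.5, -247.3, 62.6]
tcp_rot: [[-0.175, 0.985, -0.0], [0.985, 0.175, 0.0], [0.0, -0.0, -1.0]]
wrist_force: [-1.0, -1.0, 0.2]
finger_gap: 49.9
finger_force: 0.0
t 4.75 world [ 506.5 -247.3   62.6] jig [-59.9  -0.8] rel yaw of tool y vs jig -y 0.047 F [-1.  -1.   0.2] gap 49.9
```

View pics/d3.png

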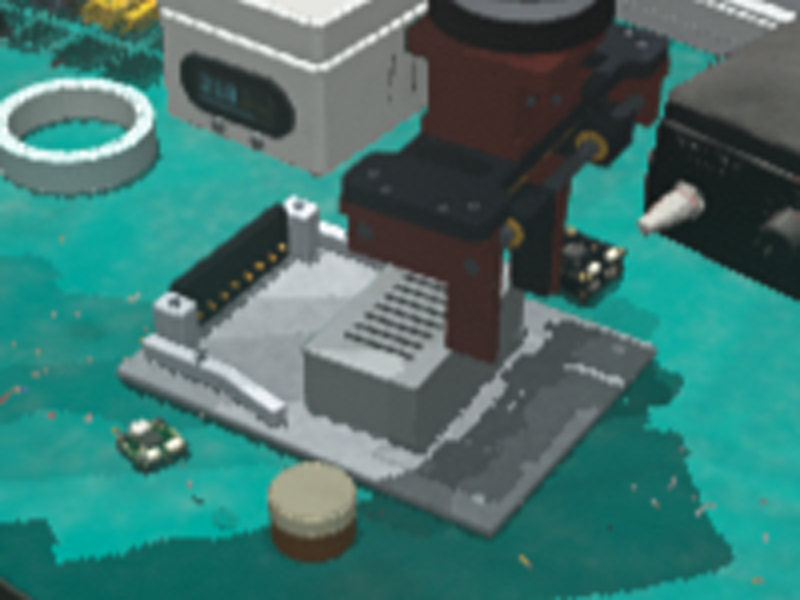

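It lies flat, slots up. The visible top corners are at crop (303,350) and (400,388), and the lower heel corner is at about (418,450).

Run:
```python
from h import *
for u,v,z in((303,350,48),(400,388,48),(418,450,10),(307,408,10)):
    print(w2j(ray("scene",(u+.5)/4-.5+215,(v+.5)/3.75-.5+170,z)).round(1))
go(-80,-2,62.6,0); go(-80,-2,26,0)
```

```text
[11.5 55.8]
[-40.4  55. ]
[-48.5  51.9]
[11.  54.7]
t 4.8 world [ 506.5 -247.5   62.7] jig [-60.1  -0.7] rel yaw of tool y vs jig -y 0.047 F [0.2 0.2 0.3] gap 50.1
d [-20.    0.3   0.1] turn 0.047
t 4.8 world [ 506.5 -247.5   62.7] jig [-60.1  -0.7] rel yaw of tool y vs jig -y 0.047 F [0.2 0.2 0.3] gap 50.1
d [-20.    0.3  36.7] turn 0.047
```

```bash
echo '{"ticks":[[50,-14,0,-5,0.02],[50,-26,0,-5,0.047],[50,-28,0,0,0.047],[50,-28,0,20,0.047],[50,-28,0,38,0.047],[50,-28,0,38,0.047]]}' > mv.in && python3 steer.py mv.in
python3 - <<'E'
from h import *
go(10,-1,25,0)
E
```

```text
time: 5.3
position: [509.3, -274.7, 21.6]
tcp_rot: [[-0.128, 0.992, -0.005], [0.992, 0.128, 0.002], [0.002, -0.004, -1.0]]
wrist_force: [0.0, 0.6, -0.2]
finger_gap: 50.0
finger_force: 0.0
t 5.3 world [ 509.3 -274.7   21.6] jig [-87.5  -0. ] rel yaw of tool y vs jig -y -0.001 F [ 0.   0.6 -0.2] gap 50.0
d [97.5  0.8 -3.2] turn -0.001
```

```bash
echo '{"ticks":[[50,15,0,0,0],[50,25,0,0,0],[50,31,0,0,0],[50,36,0,0,0],[50,42,0,0,0],[50,48,0,0,0],[50,54,0,0,0],[50,60,0,0,0],[50,66,0,0,0],[50,70,0,0,0]]}' > mv.in && python3 steer.py mv.in; echo '{"ticks":[[50,4,0,0,0],[50,8,0,0,0],[50,12,0,0,0],[50,16,0,0,0],[50,18,0,0,0],[50,18,0,0,0]]}' > mv.in && python3 steer.py mv.in
python3 - <<'E'
from h import *
go(10,-1,25,0)
E
```

```text
time: 6.13
position: [502.5, -205.0, 24.8]
tcp_rot: [[-0.129, 0.992, 0.0], [0.992, 0.129, -0.0], [-0.0, 0.0, -1.0]]
wrist_force: [0.4, -2.4, 2.2]
finger_gap: 50.2
finger_force: 1.2
time: 6.63
position: [499.8, -186.7, 24.4]
tcp_rot: [[-0.129, 0.992, -0.001], [0.992, 0.129, 0.001], [0.001, -0.001, -1.0]]
wrist_force: [-0.6, 0.0, -0.6]
finger_gap: 50.0
finger_force: 0.1
t 6.63 world [ 499.8 -186.7   24.4] jig [ 1.  -1.9] rel yaw of tool y vs jig -y 0.0 F [-0.6  0.  -0.6] gap 50.0
d [ 9.  -0.9 -0.5] turn 0.0
```

Now 2 mm steps, watching the force.

```bash
echo '{"ticks":[[50,2,0,0,0],[50,4,0,0,0],[50,6,0,0,0],[50,6,0,0,0]]}' > mv.in && python3 steer.py mv.in; echo '{"ticks":[[50,1,0,0,0],[50,2,0,0,0],[50,2,0,0,0]]}' > mv.in && python3 steer.py mv.in;echo '{"ticks":[[50,1,0,0,0],[50,2,0,0,0],[50,2,0,0,0]]}' > mv.in && python3 steer.py mv.in; python3 -c "
from h import *
st()"
```

```text
time: 6.97
position: [498.9, -181.1, 24.4]
tcp_rot: [[-0.129, 0.992, -0.001], [0.992, 0.129, 0.001], [0.001, -0.001, -1.0]]
wrist_force: [0.5, -0.5, 0.8]
finger_gap: 50.1
finger_force: 0.0
time: 7.22
position: [498.8, -179.5, 24.5]
tcp_rot: [[-0.129, 0.992, -0.0], [0.992, 0.129, 0.0], [0.0, -0.0, -1.0]]
wrist_force: [-0.9, -0.6, -0.7]
finger_gap: 50.2
finger_force: 0.0
time: 7.47
position: [498.7, -177.6, 24.6]
tcp_rot: [[-0.129, 0.992, -0.0], [0.992, 0.129, 0.0], [0.0, -0.0, -1.0]]
wrist_force: [-0.4, -0.8, -0.1]
finger_gap: 50.0
finger_force: 0.2
t 7.47 world [ 498.7 -177.6   24.6] jig [10.2 -2.1] rel yaw of tool y vs jig -y -0.0 F [-0.4 -0.8 -0.1] gap 50.0
```

```bash
for i in 1 2; do echo '{"ticks":[[50,1,0,0,0],[50,1,0,0,0]]}' > mv.in && python3 steer.py mv.in | grep -E 'pos|wrist|finger_f'; done; echo '{"ticks":[[50,1,0,0,0],[50,2,0,0,0],[50,2,0,0,0]]}' > mv.in && python3 steer.py mv.in| grep -E 'pos|wrist|finger_f'
```

```text
position: [498.9, -177.2, 24.8]
wrist_force: [0.7, -2.2, -1.8]
finger_force: 1.0
position: [498.9, -177.1, 24.9]
wrist_force: [2.2, -3.4, -1.2]
finger_force: 2.4
position: [498.9, -177.1, 25.2]
wrist_force: [0.4, -9.0, -1.6]
finger_force: 4.7
```

It has stalled at TCP jig x≈10.7, where home predicts about 10, and the force is rising. I'll press slightly more to seat both posts, then look.

```bash
echo '{"ticks":[[50,1,0,0,0],[50,3,0,0,0],[50,3,0,0,0],[50,3,0,0,0]]}' > mv.in && python3 steer.py mv.in| grep -E 'pos|wrist|finger_f'; echo '{"ticks":[[50,-8,0,0,0],[50,-20,0,0,0],[50,-40,0,0,0],[50,-40,0,-40,0],[50,-60,0,-80,0],[50,-100,0,-100,0],[50,-140,0,-120,0],[50,-160,0,-120,0],[50,-160,0,-120,0],[50,-160,0,-120,0]]}' > mv.in && python3 steer.py mv.in; echo '{"ticks":[[50,-40,40,0,0],[50,-40,80,0,0],[50,-40,120,0,0],[50,-40,160,0,0],[50,-40,200,0,0]]}' > mv.in && python3 steer.py mv.in
python3 - <<'E'
from h import *
import cv2
st()
f=np.hstack([manip.grab_frame(n)[170:330,225:385] for n in("scene","top")]); cv2.imwrite("pics/d4.png",cv2.resize(f,None,fx=2.5,fy=2.5,interpolation=cv2.INTER_CUBIC))
E
```

```text
position: [498.9, -177.0, 25.7]
wrist_force: [0.8, -15.8, -2.1]
finger_force: 8.0
time: 9.22
position: [517.9, -331.1, 144.8]
tcp_rot: [[-0.126, 0.992, 0.0], [0.992, 0.126, 0.0], [0.0, 0.0, -1.0]]
wrist_force: [0.8, 0.0, -0.3]
finger_gap: 50.4
finger_force: 0.0
time: 9.63
position: [718.7, -341.0, 143.1]
tcp_rot: [[-0.13, 0.992, -0.002], [0.991, 0.13, 0.003], [0.004, -0.001, -1.0]]
wrist_force: [0.8, -1.2, 0.3]
finger_gap: 49.9
finger_force: 0.0
t 9.63 world [ 718.7 -341.   143.1] jig [-180.1 -199.1] rel yaw of tool y vs jig -y 0.001 F [ 0.8 -1.2  0.3] gap 49.9
```

View pics/d4.png

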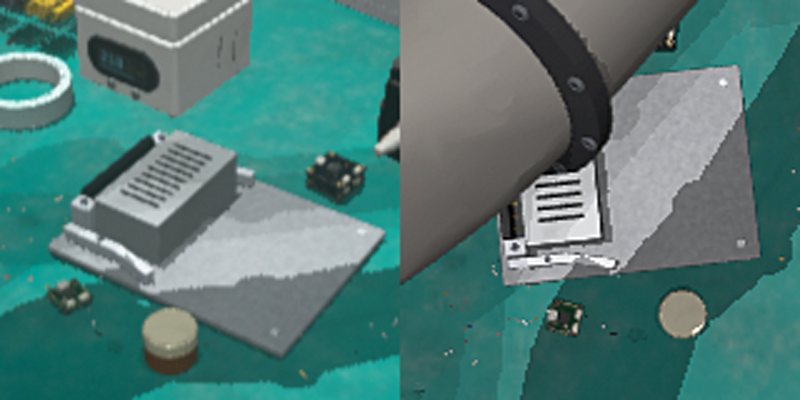

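The module lies slots up between the guides, touching the near post. Its heel top corners are at left-panel (153,225) and (238,152), and the near heel corner in the top panel is at (603,240). I'll check the yaw numerically.

Run:
```python
from h import *
for n,u,v,x0 in(("scene",154,226,0),("scene",238,152,0),("scene",92,203,0),("scene",178,130,0),("top",603,240,400),("top",525,246,400),("top",596,160,400)):
    print(n,w2j(ray(n,(u-x0+.5)/2.5-.5+225,(v+.5)/2.5-.5+170,48)).round(1))
print("expect heel 20, nose 80, y +-55")
st()
```

```text
scene [22.4 53.3]
scene [ 20.9 -58.3]
scene [76.8 56.9]
scene [ 77.7 -56.8]
top [19.4 52.1]
top [80.4 50.4]
top [ 18.6 -11. ]
expect heel 20, nose 80, y +-55
t 9.73 world [ 724.  -335.9  141. ] jig [-175.8 -205.1] rel yaw of tool y vs jig -y 0.01 F [ 1.1 -0.2  0.1] gap 50.2
```

The measurements agree with home: heel about 20, nose about 77–80, yaw about 0.01. The gripper is near the black soldering station, so I'll move it clear before handing in.

```bash
echo '{"ticks":[[50,0,-40,-20,0],[50,0,-80,-40,0],[50,0,-120,-60,0],[50,0,-150,-60,0],[50,0,-150,-60,0],[50,0,-150,-60,0],[50,0,-150,-60,0]]}' > mv.in && python3 steer.py mv.in
python3 - <<'E'
from h import *
st(); print(manip.job_done())
E
```

```text
time: 10.32
position: [569.0, -361.2, 203.9]
tcp_rot: [[-0.13, 0.991, -0.0], [0.991, 0.13, 0.002], [0.002, 0.0, -1.0]]
wrist_force: [0.7, 0.0, 0.2]
finger_gap: 50.4
finger_force: 0.0
t 10.32 world [ 569.  -361.2  203.9] jig [-180.9  -48.1] rel yaw of tool y vs jig -y 0.002 F [0.7 0.  0.2] gap 50.4
the job is handed in; nothing more can be done
None
```

I tipped the module onto its underside, slots up, pushed it between the guides until it stalled firmly against the stops, backed the arm clear and handed the job in at about 10.3 s; the final images put it home to within about 3 mm, but no verdict was returned.

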